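# Lock the bottle chest on its deposit disc

## Robot

A 6-joint arm with a two-finger parallel gripper is mounted at the origin on the work surface. World frame = base frame: x ahead of the robot, y to its left, z up, the work surface at z = 0. Lengths are in m, angles in rad, forces in N, time in s.
With the tool pointing down it reaches from about 0.35 to 0.85 m from the base axis. Payload 8.1 kg.
Tool frame: the origin (TCP) lies at the very end of the fingers, on their centre line; the grasp point (between the pads) lies 19 mm behind it (robot.pinch_z is the distance from the TCP to the grasp point, in m); x points along the fingers, z is the direction in which the jaws open and shut, and the axes are right-handed (so a half turn about x gives the same grasp; the last joint's range is limited). The gripper opens to 93 mm and grips with 3 to 60 N. Pads are 15 mm wide; open, the fingers measure 128 mm over their backs; the gripper's body (75 mm by 188 mm) begins 65 mm behind the grasp point.
Start: joints at [1.255, 0.13, 1.488, -0, 1.523, -0.085], TCP at [0.137, 0.584, 0.219] pointing down, gripper open.
Joint ranges: [-2.96, 2.96], [-0.89, 2.26], [0.02, 2.5], [-1.34, 4.48], [0, 2.73], [-2.66, 2.66]. Speed limits (rad/s): [2.39, 2.39, 2.79, 3.14, 3.14, 3.14].

## Interface

Orientations are given as a rotation vector (axis times angle).
In Python, from plant import robot, optics, ticket gives the robot as it stands.
- The arm moves only by the tool jog_arm, never from a script. Its argument "targets" is a list of rows, each a list of 7 numbers: the shift along the tool's x, y, z in cm, then the turn, a rotation vector about the tool's x, y, z in degrees, then the closure, from 0 (fully open) to 1 (shut). In form: [[dx, dy, dz, ax, ay, az, grip], ...]. A call has 1 to 5 rows; each row is the pose to reach, as a shift and turn from the pose measured when the call began, along the tool's axes at that moment; what a row does not reach only later rows make up. A row lasts 1/8 s, in which the tool goes at most 62.5 mm and 10.7 degrees, less where a joint would pass 70% of its speed; a pose out of reach is approached as far as the arm can. A call with a gripper value outside its range is refused whole. The fingers move at their own pace and stop on an object; "squeeze" is the grip in N (left out, the last holds). Time passes only in rows, so rows that repeat a pose let the fingers close. It gives the time, the measured TCP pose, the force and the opening at its end, in the units of the state.
- robot.read_state(): the state, without advancing time (a new reading comes with each control period).
- optics.read_camera(name): name is "scene" or "top"; returns a dict with "frame" (384x512x3 uint8, red, green, blue), "vertical_fov" (degrees; the focal length in pixels is half the picture's height over the tangent of half this angle, whatever the lens; pixels are square), "cx", "cy" (the principal point, pixels), "R" (3x3) and "t" (3): a world point X has camera coordinates R X + t. Camera axes: x right, y down, z forward; pixel columns grow to the right and rows downward; lengths in m; the calibration is good to about 2 mm. A picture is of the moment at which its call begins. There is no depth.
- ticket.close_job(): hands the job in, once; it reports no verdict.
The state is a dict: "t": time; "q": joint angles; "dq": joint speeds; "joint_torque": joint torques, N m; "tool_pos": TCP position; "orientation": TCP orientation; "force": force on the tool from outside, world axes, zero at the start; "wrist_torque": the same for the moment, N m; "opening": finger opening in m.
Only numpy, scipy, OpenCV 4.12 (cv2) and the standard library are available. Lean on these libraries where they do the work, as an engineer would, in place of code of your own. Each camera call takes 0.05 s, during which the arm holds its last target.

## Task

Lay the round brass deposit disc flat in the round recess of the bottle chest's lock plate and let go of it; then take the bar-headed key from the wooden key block, push it fully home past the stiff pins of the lock and turn it clockwise about a quarter, to its stop, so that the bolt slides over the disc. The lock springs back by itself, so finish while still gripping the key and holding it turned. Leave the round-headed key, the square tag, the glass and the bottle where they are.

Things in the scene. Friction and masses are not known exactly. Their poses are not given: they have to be found in the camera images.
- disc_center (a point): Centre (half-way up) of the loose round brass deposit disc, 36 mm across, 10 mm thick, about 80 g, lying flat on the counter left of the chest; its z axis is the disc's axis.
- recess (a point): Centre of the FLOOR of the round recess, 39 mm across (chamfered mouth), 6 mm deep, in the steel plate on the chest's lid. The plate's top lies 6 mm above this point, 118 mm above the counter; a seated disc stands 4 mm out of it. Axes are the chest's: z up, y away from the lock. A bolt guide, 24 mm wide and 19 mm high, stands on the plate; its near end is 49 mm from here in -y.
- chest: Fixed wooden bottle chest, 130 mm (x) by 340 mm (y, its length), 110 mm high, origin under its centre. On its lid an 8 mm thick steel lock plate, 70 by 193 mm, with the round recess at the +y end, the brass lock plug at the -y end, 130 mm apart, and the bolt in its guide between them.
- keyway (a point): Centre of the keyway's mouth on the brass plug's top face, 2 mm above the plate's top. The slot is vertical, 14 x 7 mm (1.5 mm chamfer), 36 mm deep; x lies along its 14 mm, z up; the frame turns with the plug. Two sprung, sticky round-nosed pins stand 3.5 mm into it, 10 mm down from +y and 22 mm down from -y: pushing the key past takes about 5 to 15 N; small turns to and fro help.
- lock (a joint): Turn of the lock plug in rad: 0 at the start, growing clockwise seen from above, stop at 1.4. A spring (0.05 N m per rad, plus a little friction) turns it back when let go. The key has about 0.2 rad of play in the slot, so the key itself turns further, up to about 1.6 rad.
- bolt (a joint): Travel in m of the flat steel bolt (14 mm wide, 4 mm thick), geared to the plug: 0 drawn back in its guide, 0.040 when the lock is at its stop and the bolt reaches 11 mm over the seated disc, 2 mm above it. A disc standing proud may block it.
- key_head (a point): Centre of the head of the loose bar-headed steel key (about 90 g): an upright flat bar 40 mm wide (its x), 10 mm thick (y), 26 mm high (z up). Below it a round stem 10 mm thick, then a round collar 22 mm across whose underside is 31 mm below this point, then the blade. At the start it stands upright in one slot of the key block, the collar on the block's top.
- key_shoulder (a point): Point on the bar-headed key's axis at its collar's underside, 31 mm below the head's centre; same axes. Below it the flat blade, 12 mm wide (x), 5 mm thick (y), 34 mm long, the last 4 mm narrower (8 x 2.4 mm). It meets the keyway's mouth when the key is fully home; the key fits either way round.
- roundkey_head (a point): Centre of the head of the other key, a bystander: its head is an upright round barrel 26 mm across and 26 mm high. It stands in the other slot of the block.
- block: Fixed dark wooden key block right of the chest, 150 mm (x) x 50 mm (y) x 50 mm high, origin under its centre. Two loose slots, 40 mm either side of the centre along x, hold the two keys; either key may be in either slot.
- tag_center (a point): Centre of a loose square brass tag, a bystander, 38 x 38 x 10 mm, lying on the counter beyond the disc.
- glass: A small tumbler, a bystander, 70 mm across and 90 mm high, standing on the counter; origin under its centre.
- bottle: A half-size wine bottle, a bystander, 74 mm across and 235 mm high, standing on the counter; origin under its centre.
Not all that is in view belongs to the job. What is shaped like the part that bears key_head but green is not meant. What is shaped like the part that bears disc_center but blue is not meant.

How it is judged:
On the way, in this order (a step that is already met when the one before it is completed fails the run):
1. the disc lies flat in the recess, let go of (horizontal distance between disc_center and recess below 0.0035 m and z of disc_center in the frame of recess below 0.0068 m and (angle between disc_center's own z axis and vertical below 0.08 rad or angle between disc_center's own z axis and vertical above 3.06 rad) and contact force between the fingers and disc below 0.3 N), for 0.2 s.
2. the bar-headed key is fully home in the lock, not yet turned (distance between key_shoulder and keyway below 0.005 m and angle between the z axis of key_shoulder and the z axis of keyway, either way round below 0.12 rad and horizontal distance between disc_center and recess below 0.0035 m and z of disc_center in the frame of recess below 0.0068 m and (angle between disc_center's own z axis and vertical below 0.08 rad or angle between disc_center's own z axis and vertical above 3.06 rad) and value of joint lock below 0.35 rad), for 0.1 s.
At the end, for the whole second after the job is handed in: For the last second the fingers grip the key, its collar within 5 mm of the keyway's mouth and upright to 0.12 rad; lock turned over 1.2 rad (stop 1.4), bolt out over 33 mm; disc flat in the recess, within 3.5 mm of its centre and under 2 mm above its floor (horizontal distance between disc_center and recess below 0.0035 m and z of disc_center in the frame of recess below 0.0068 m and (angle between disc_center's own z axis and vertical below 0.08 rad or angle between disc_center's own z axis and vertical above 3.06 rad) and distance between key_shoulder and keyway below 0.005 m and angle between the z axis of key_shoulder and the z axis of keyway, either way round below 0.12 rad and value of joint lock above 1.2 rad and value of joint bolt above 0.033 m and contact force between the fingers and key above 1 N); the arm keeps its last pose, push and grip.
It fails at once if the round-headed key is moved more than 40 mm (distance of roundkey_head from where it was at the start of the episode above 0.04 m).
It fails at once if the square tag is moved more than 40 mm (distance of tag_center from where it was at the start of the episode above 0.04 m).
It fails at once if the glass is moved more than 40 mm (distance of glass from where it was at the start of the episode above 0.04 m).
It fails at once if the bottle is moved more than 40 mm (distance of bottle from where it was at the start of the episode above 0.04 m).
It also fails if it takes over 66 s, if anything falls off the work surface, if the arm or the gripper's body presses on something with over 40 N, if the wrist force passes 120 N, or if a joint passes its speed limit or range.

## Working session

There is one attempt and no reset: what is moved stays moved. The work goes in short steps, Python scripts to look and compute and a tool call to move; the robot and the scene stay as the last step left them, time stands still between calls to the robot, and variables do not carry over. Pictures are saved under pics/ and viewed, and the job is handed in when it is done.

Besides the shell and the picture viewer there is one more tool, called after "Request:" by a JSON object that holds its "api" and its "payload", one argument or row to a line. jog_arm: Moves the arm, as the interface text tells. Its arguments: {"type":"object","properties":{"targets":{"type":"array"},"squeeze":{"type":"number"}},"required":["targets"]}

```bash
ls; mkdir -p pics; python3 - <<'E'
from plant import robot, optics, ticket
import cv2
print(robot.read_state())
for n in("scene","top"):
    c=optics.read_camera(n)
    print(n,c["vertical_fov"],c["cx"],c["cy"],c["R"],c["t"], [k for k in c])
    cv2.imwrite(f"pics/{n}0.png",c["frame"][:,:,::-1])
    import pickle; pickle.dump(c,open(f"{n}0.pkl","wb"))
E
```

```text
pics
{'t': 0.0, 'q': array([ 1.25458821e+00,  1.31148357e-01,  1.48926302e+00,  1.98214702e-05,
        1.52297023e+00, -8.53750865e-02]), 'dq': array([ 0.00068085,  0.00092997,  0.00129249, -0.00078073,  0.00076497,
       -0.00012396]), 'joint_torque': array([-1.08584631e-03, -5.59849191e+01, -4.91755986e+01,  7.68105453e-02,
        3.57461767e-02, -1.81991963e-04]), 'tool_pos': array([0.13705727, 0.58356949, 0.21760401]), 'orientation': array([-1.03852642,  1.31113257,  1.03690416]), 'force': array([ 0.13420964, -0.42064051, -0.29961698]), 'wrist_torque': array([ 0.00452032, -0.06476726,  0.0029174 ]), 'opening': 0.09289832981165859}
scene 54.10875119714742 248.49781077220416 188.74283740297892 [[ 0.4712929   0.88194524 -0.00745632]
 [ 0.51148329 -0.28019361 -0.81232776]
 [-0.71851781  0.37903052 -0.58315351]] [-0.28753211 -0.21012814  1.59590709] ['frame', 'vertical_fov', 'cx', 'cy', 'R', 't']
top 42.98378578362713 257.76861697254884 190.1390992135288 [[ 0.01257626 -0.99978272  0.01662352]
 [-0.98045778 -0.01559393 -0.1961106 ]
 [ 0.19632721 -0.01383232 -0.98044087]] [-0.00405327  0.5956471   1.15760947] ['frame', 'vertical_fov', 'cx', 'cy', 'R', 't']
```

View pics/scene0.png

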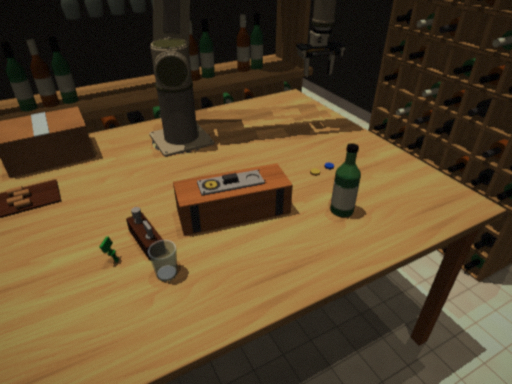

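View pics/top0.png

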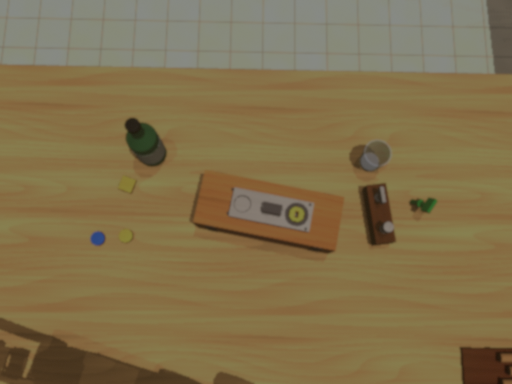

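```bash
cat > h.py <<'E'
import pickle, numpy as np, cv2
def K(c):
    f=192/np.tan(np.radians(c["vertical_fov"]/2)); return f
def proj(c,X):
    p=c["R"]@np.asarray(X,float)+c["t"]; f=K(c); return np.array([f*p[0]/p[2]+c["cx"],f*p[1]/p[2]+c["cy"]])
def back(c,uv,z):
    d=np.array([(uv[0]-c["cx"])/K(c),(uv[1]-c["cy"])/K(c),1]); R=np.array(c["R"]);o=-R.T@c["t"];d=R.T@d
    return o+d*(z-o[2])/d[2]
def crop(c,x0,y0,x1,y1,s,fn):
    im=c["frame"][y0:y1,x0:x1,::-1]; cv2.imwrite(fn,cv2.resize(im,None,fx=s,fy=s,interpolation=cv2.INTER_CUBIC))
E
python3 - <<'E'
from h import *
t=pickle.load(open("top0.pkl","rb"));s=pickle.load(open("scene0.pkl","rb"))
crop(t,180,160,410,260,3.4,"pics/tA.png")
crop(t,80,110,180,260,4,"pics/tB.png")
crop(s,90,140,380,290,2.7,"pics/sA.png")
crop(s,170,160,300,240,6,"pics/sB.png")
print(-t["R"].T@t["t"],-s["R"].T@s["t"],K(t),K(s))
print(proj(t,[.137,.584,.219]),proj(s,[.137,.584,.219]),proj(s,[0,0,0]))
for uv,z in[((126,236),.01),((98,238),.01),((128,184),.01),((242,203),.118),((297,214),.12),((375,150),0)]: print(uv,back(t,uv,z))
E
```

```text
[0.35678757 0.02124852 1.25184772] [ 1.38967654 -0.41018649  0.75782198] 487.62272105301736 375.9387853783737
[-37.61190504 397.65349273] [317.12552054  74.95614712] [180.76550178 139.24414358]
(126, 236) [0.48144146 0.33669161 0.01      ]
(98, 238) [0.47536269 0.40698949 0.01      ]
(128, 184) [0.61633811 0.34034714 0.01      ]
(242, 203) [0.55231909 0.04204455 0.118     ]
(297, 214) [ 0.52777501 -0.08754292  0.12      ]
(375, 150) [ 0.72187084 -0.30844541  0.        ]
```

View pics/tA.png

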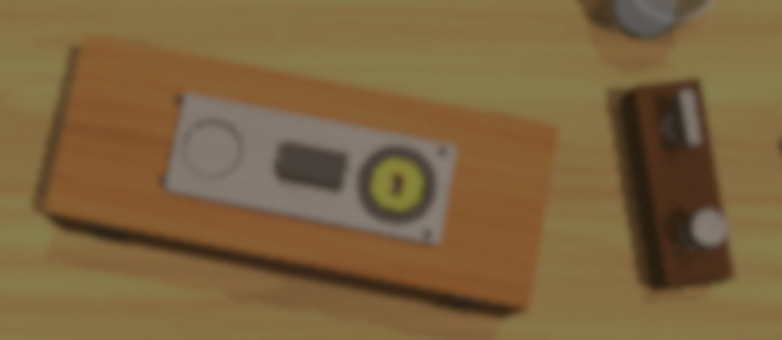

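View pics/tB.png

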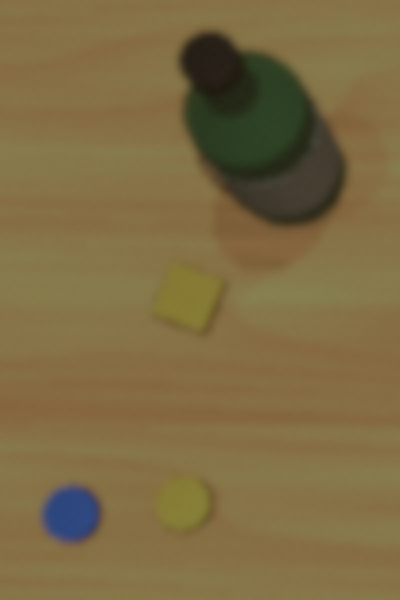

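View pics/sA.png

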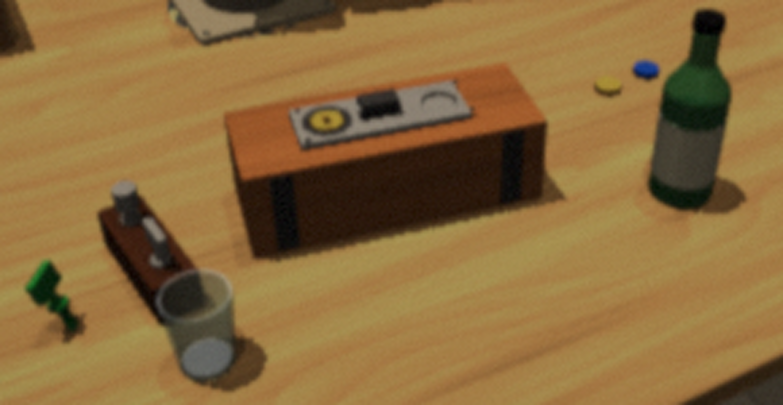

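View pics/sB.png

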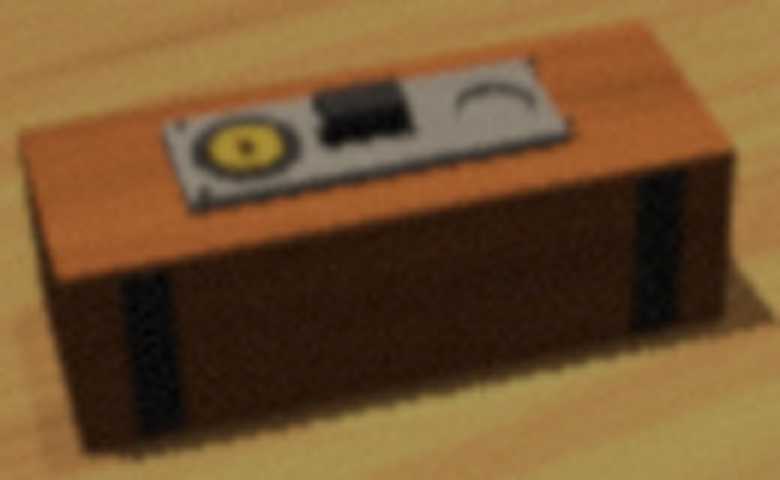

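```bash
python3 - <<'E'
from h import *
t=pickle.load(open("top0.pkl","rb"));s=pickle.load(open("scene0.pkl","rb"))
crop(t,185,165,270,225,9,"pics/c1.png")
crop(t,260,180,350,255,8,"pics/c2.png")
crop(t,350,175,440,250,8,"pics/c3.png")
crop(s,120,200,185,265,9,"pics/c4.png")
for nm,c in(("top",t),("scene",s)):
    hsv=cv2.cvtColor(c["frame"],cv2.COLOR_RGB2HSV)
    for lab,lo,hi in(("yel",(22,150,90),(34,255,255)),("blue",(105,120,60),(130,255,255)),("grey",(0,0,90),(180,60,255))):
        m=cv2.inRange(hsv,lo,hi)
        n,_,st,ce=cv2.connectedComponentsWithStats(m)
        for i in range(1,n):
            if 15<st[i,4]<5000: print(nm,lab,st[i],ce[i].round(2))
E
```

```text
top yel [120 177  16  16 175] [126.98 184.19]
top yel [120 230  13  12  89] [125.56 234.7 ]
top blue [ 92 233  12  11 111] [ 97.45 238.03]
top grey [362 149  17  20 234] [369.87 160.05]
top grey [380 187   6  15  55] [382.44 193.84]
top grey [ 229  188   84   43 1722] [265.59 208.3 ]
top grey [384 222   9  10  76] [387.92 226.59]
top grey [ 90 231  12  15  33] [ 94.24 237.73]
scene yel [311 168   9   5  32] [314.69 170.41]
scene yel [205 181  12   7  55] [210.56 183.82]
scene blue [325 163   8   5  34] [328.71 165.21]
scene grey [302  87  67  42 413] [335.42 107.76]
scene grey [ 31 112  18  24 325] [ 39.38 123.56]
scene grey [198 171  65  23 490] [235.05 181.56]
scene grey [132 208   8   5  28] [135.36 209.75]
scene grey [143 221   8   8  31] [146.52 224.42]
scene grey [428 251  14  14  97] [435.54 256.91]
scene grey [410 258  28  20 315] [423.49 267.9 ]
scene grey [157 265  18  14 188] [165.93 271.52]
scene grey [397 268  34  29 267] [415.52 282.54]
scene grey [ 439  284   73  100 4164] [486.15 339.3 ]
scene grey [453 299   7   5  17] [456.53 300.82]
```

View pics/c1.png

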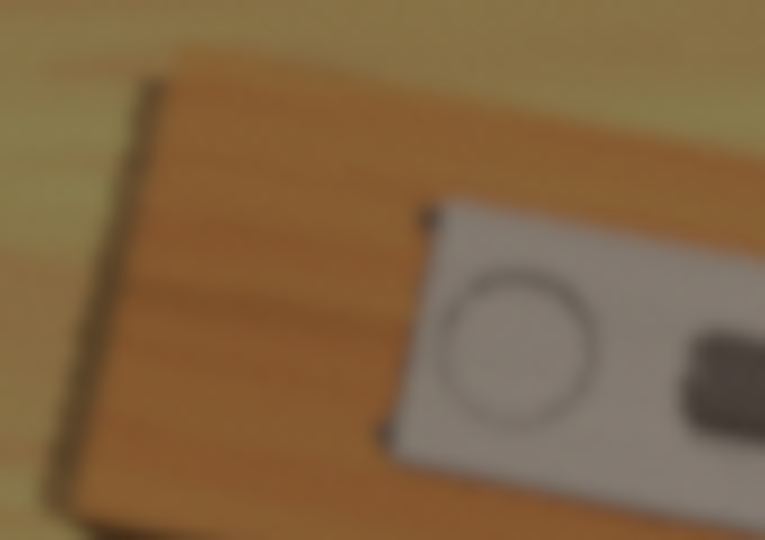

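View pics/c2.png

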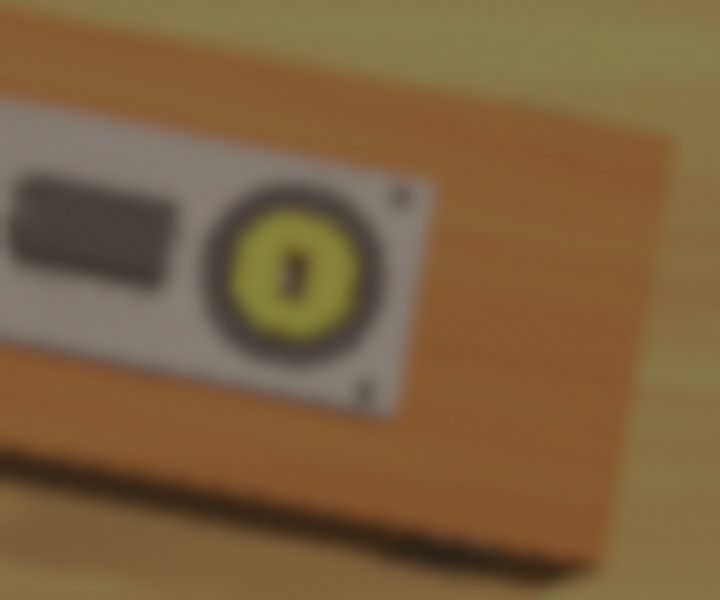

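View pics/c3.png

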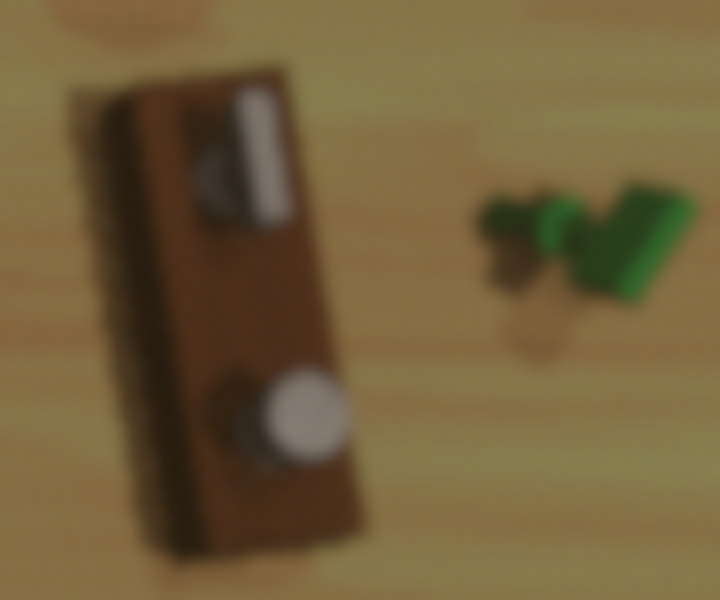

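View pics/c4.png

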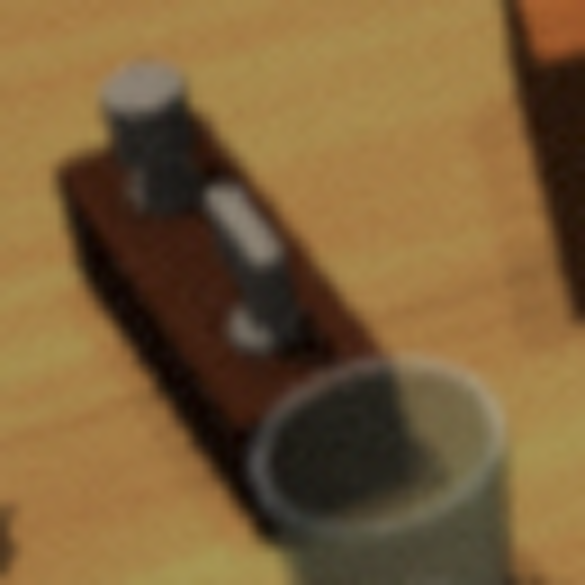

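```bash
python3 - <<'E'
from h import *
from scipy.optimize import least_squares
t=pickle.load(open("top0.pkl","rb"));s=pickle.load(open("scene0.pkl","rb"))
def px(x,y,sc,x0,y0): return np.array([(x+.5)/sc-.5+x0,(y+.5)/sc-.5+y0])
# local chest coords (origin mid between recess & plug)
P=[([.035,.0965,.118],px(440,198,9,185,165)),([-.035,.0965,.118],px(393,460,9,185,165)),
([.035,-.0965,.118],px(432,180,8,260,180)),([-.035,-.0965,.118],px(395,418,8,260,180)),
([0,.065,.118],px(516,350,9,185,165)),([0,-.065,.12],px(294,273,8,260,180))]
# scene, sB scale 6 at(170,160)
Q=[([0,-.065,.12],px(247,149,6,170,160)),([.035,-.0965,.118],px(190,204,6,170,160)),([.035,.0965,.118],px(574,129,6,170,160)),([-.035,-.0965,.118],px(163,122,6,170,160)),([-.035,.0965,.118],px(530,58,6,170,160))]
def W(p,l): 
    c,s_=np.cos(p[2]),np.sin(p[2]); return np.array([p[0]+c*l[0]-s_*l[1],p[1]+s_*l[0]+c*l[1],l[2]])
for nm,sets in(("top",[(t,P)]),("scene",[(s,Q)]),("both",[(t,P),(s,Q)])):
    f=lambda p:np.concatenate([proj(c,W(p,l))-u for c,S in sets for l,u in S])
    r=least_squares(f,[.54,-.02,0]);print(nm,r.x.round(4),np.degrees(r.x[2]),"rec",W(r.x,[0,.065,.112]).round(4),"kw",W(r.x,[0,-.065,.12]).round(4));print(r.fun.reshape(-1,2).round(2).tolist())
# disc & blue
for uv in((125.56,234.7),(97.45,238.03),(126.98,184.19)): print("top z.01",back(t,uv,.01).round(4))
print("cropdisc",back(t,px(184,503,4,80,110),.01))
for uv in((314.69,170.41),(328.71,165.21)): print("scene",back(s,uv,.008).round(4))
# keys
print("bar top",back(t,px(265,157,8,350,175),.094),"ends",back(t,px(251,93,8,350,175),.094),back(t,px(277,221,8,350,175),.094))
print("barrel",back(t,px(308,417,8,350,175),.094), "scene",back(s,px(144,90,9,120,200),.094))
print("bar scene",back(s,px(243,224,9,120,200),.094),back(s,px(218,192,9,120,200),.094),back(s,px(268,256,9,120,200),.094))
for q in((137,85),(285,70),(365,530),(208,552)): print("block",back(t,px(*q,8,350,175),.05).round(4))
print("glass",back(t,(371,160),0), "glass s",back(s,(165.5,272),0),"rim",back(t,(377,153.5),.09))
print("bottle",back(t,(150,153),0))
E
```

```text
top [ 0.5394 -0.0249 -0.1781] -10.205176221236231 rec [0.551  0.0391 0.112 ] kw [ 0.5279 -0.0889  0.12  ]
[[-0.34, 0.25], [-1.07, -0.18], [-0.41, 0.16], [-0.8, -0.62], [1.36, 0.15], [1.25, 0.26]]
scene [ 0.54  -0.021 -0.184] -10.54333589235827 rec [0.5519 0.0429 0.112 ] kw [ 0.5281 -0.0849  0.12  ]
[[-0.86, -0.3], [0.68, -0.3], [-0.04, 0.3], [0.4, 0.3], [-0.2, 0.13]]
both [ 0.5398 -0.0237 -0.1796] -10.293146284404056 rec [0.5514 0.0403 0.112 ] kw [ 0.5282 -0.0876  0.12  ]
[[-0.82, 0.03], [-1.61, -0.41], [-0.92, 0.06], [-1.36, -0.72], [0.84, -0.06], [0.71, 0.14], [-1.68, -0.03], [-0.12, -0.0], [-0.83, 0.43], [-0.46, 0.59], [-1.05, 0.26]]
top z.01 [0.4847 0.338  0.01  ]
top z.01 [0.4753 0.4084 0.01  ]
top z.01 [0.6158 0.3429 0.01  ]
cropdisc [0.48301486 0.33774321 0.01      ]
scene [0.4807 0.3439 0.008 ]
scene [0.4768 0.4111 0.008 ]
bar top [ 0.58343925 -0.2985659   0.094     ] ends [ 0.60322889 -0.29503567  0.094     ] [ 0.5637676 -0.3014656  0.094    ]
barrel [ 0.5042801  -0.30850012  0.094     ] scene [ 0.50746937 -0.30565457  0.094     ]
bar scene [ 0.58521185 -0.29596522  0.094     ] [ 0.56715326 -0.29855215  0.094     ] [ 0.60285082 -0.2934384   0.094     ]
block [ 0.6146 -0.271   0.05  ]
block [ 0.6202 -0.3181  0.05  ]
block [ 0.475  -0.3373  0.05  ]
block [ 0.4675 -0.2883  0.05  ]
glass [ 0.69406461 -0.29679398  0.        ] glass s [ 0.68372635 -0.28849628  0.        ] rim [ 0.68671146 -0.28940588  0.09      ]
bottle [0.70324011 0.29032113 0.        ]
```

```bash
cat >> h.py <<'E'
def px(x,y,sc,x0,y0): return np.array([(x+.5)/sc-.5+x0,(y+.5)/sc-.5+y0])
def W(p,l): 
    c,s_=np.cos(p[2]),np.sin(p[2]); return np.array([p[0]+c*l[0]-s_*l[1],p[1]+s_*l[0]+c*l[1],l[2]])
P=[([.035,.0965,.118],px(440,198,9,185,165)),([-.035,.0965,.118],px(393,460,9,185,165)),
([.035,-.0965,.118],px(432,180,8,260,180)),([-.035,-.0965,.118],px(395,418,8,260,180)),
([0,.065,.118],px(516,350,9,185,165)),([0,-.065,.12],px(294,273,8,260,180))]
Q=[([0,-.065,.12],px(247,149,6,170,160)),([.035,-.0965,.118],px(190,204,6,170,160)),([.035,.0965,.118],px(574,129,6,170,160)),([-.035,-.0965,.118],px(163,122,6,170,160)),([-.035,.0965,.118],px(530,58,6,170,160))]
E
python3 - <<'E'
from h import *
from scipy.optimize import least_squares
t=pickle.load(open("top0.pkl","rb"));s=pickle.load(open("scene0.pkl","rb"))
def off(l,o):
    l=list(l)
    if abs(l[1])>.09:l[1]+=o
    return l
for nm,sets in(("top",[(t,P)]),("scene",[(s,Q)]),("both",[(t,P),(s,Q)])):
    f=lambda p:np.concatenate([proj(c,W(p,off(l,p[3])))-u for c,S in sets for l,u in S])
    r=least_squares(f,[.54,-.02,0,0]);print(nm,r.x.round(4),np.degrees(r.x[2]),"rec",W(r.x,[0,.065,.112]).round(4),"kw",W(r.x,[0,-.065,.12]).round(4));print(r.fun.reshape(-1,2).round(2).tolist())
R=cv2.Rodrigues(np.array([-1.03852642,1.31113257,1.03690416]))[0];print(R.round(4))
E
```

```text
top [ 0.54   -0.0218 -0.178  -0.0047] -10.200694518507456 rec [0.5515 0.0421 0.112 ] kw [ 0.5285 -0.0858  0.12  ]
[[0.3, 0.37], [-0.42, -0.05], [0.24, 0.28], [-0.14, -0.49], [0.07, -0.1], [-0.05, 0.01]]
scene [ 0.5405 -0.0187 -0.1856 -0.003 ] -10.635821607369579 rec [0.5525 0.0452 0.112 ] kw [ 0.5285 -0.0826  0.12  ]
[[-0.08, -0.44], [0.43, -0.27], [-0.24, 0.39], [0.21, 0.32], [-0.35, 0.2]]
both [ 0.5403 -0.0211 -0.18   -0.0036] -10.312644560356357 rec [0.5519 0.0428 0.112 ] kw [ 0.5287 -0.0851  0.12  ]
[[-0.38, 0.09], [-1.16, -0.35], [-0.48, 0.15], [-0.92, -0.64], [-0.21, -0.29], [-0.35, -0.07], [-0.84, -0.19], [-0.48, 0.07], [-1.16, 0.5], [-0.8, 0.65], [-1.36, 0.33]]
[[-6.000e-04 -9.735e-01  2.288e-01]
 [-1.700e-03  2.288e-01  9.735e-01]
 [-1.000e+00  2.000e-04 -1.800e-03]]
```

Request:
{"api": "jog_arm", "payload": {
  "targets": [
    [8,-39.2,-15.9,0,0,0,0.4],
    [8,-39.2,-15.9,0,0,0,0.4],
    [8,-39.2,-15.9,0,0,0,0.4],
    [8,-39.2,-15.9,0,0,0,0.4],
    [8,-39.2,-15.9,0,0,0,0.4]
  ],
  "squeeze": 5
}}

```text
t: 0.72
tool_pos: [0.3887, 0.4048, 0.1594]
orientation: [-1.039, 1.311, 1.037]
force: [0.4, 0.5, -0.5]
opening: 0.0559
```

Request:
{"api": "jog_arm", "payload": {
  "targets": [
    [8,-10.6,-4.2,0,0,0,0.43],
    [11.5,-10.6,-4.2,0,0,0,0.43],
    [13,-10.6,-4.2,0,0,0,0.43],
    [13,-10.6,-4.2,0,0,0,0.43]
  ]
}}

```text
t: 1.23
tool_pos: [0.4796, 0.3359, 0.0241]
orientation: [-1.037, 1.322, 1.038]
force: [0.5, 0.1, -0.5]
opening: 0.0528
```

```bash
cat > look.py <<'E'
import sys
from h import *
from plant import robot, optics
def look(tag,boxes):
    for n,b in boxes.items():
        c=optics.read_camera(n); pickle.dump(c,open(f"{n}_{tag}.pkl","wb")); crop(c,*b,f"pics/{n}_{tag}.png")
    st=robot.read_state(); print(st["t"],st["tool_pos"].round(4),st["force"].round(2),st["wrist_torque"].round(3),round(st["opening"],4))
    R=cv2.Rodrigues(st["orientation"])[0]; print("R",R.round(4).tolist()); return st,R
E
python3 - <<'E'
from look import *
look("a",{"top":(70,170,200,270,6),"scene":(260,110,390,210,6)})
E
```

```text
1.325 [0.4817 0.3394 0.0294] [-0.28  1.04 -0.64] [ 0.009 -0.061 -0.012] 0.053
R [[-0.002, -0.9734, 0.2292], [-0.0021, 0.2292, 0.9734], [-1.0, 0.0015, -0.0025]]
```

View pics/top_a.png

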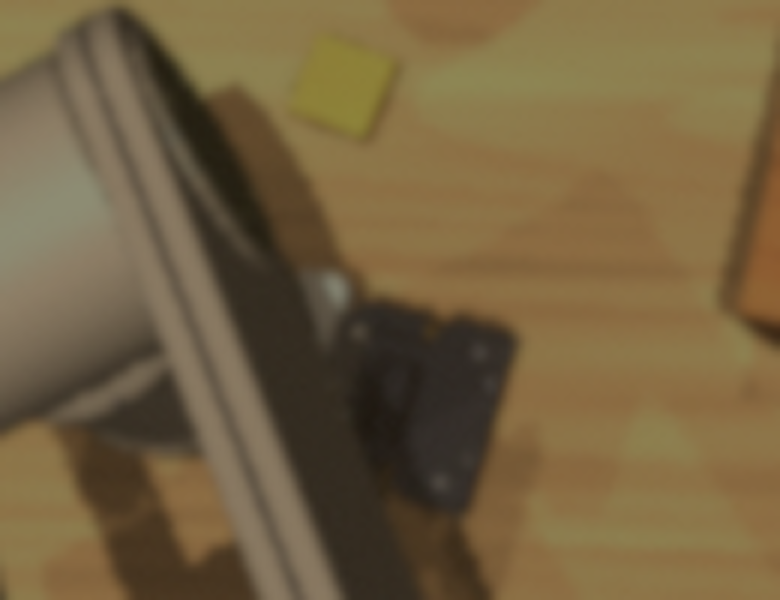

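View pics/scene_a.png

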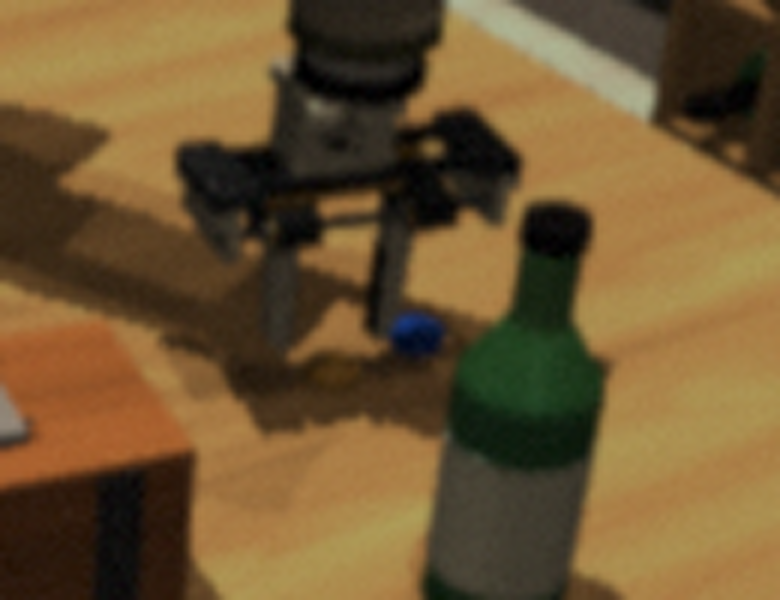

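Request:
{"api": "jog_arm", "payload": {
  "targets": [
    [1.5,0,0,0,0,0,0.43],
    [2.4,0,0,0,0,0,0.43],
    [2.4,0,0,0,0,0,1],
    [2.4,0,0,0,0,0,1],
    [2.4,0,0,0,0,0,1]
  ],
  "squeeze": 5
}}

```text
t: 1.95
tool_pos: [0.4819, 0.3396, 0.0058]
orientation: [-1.038, 1.312, 1.037]
force: [-0.7, 0.8, -0.1]
opening: 0.0358
```

Request:
{"api": "jog_arm", "payload": {
  "targets": [
    [0,0,0,0,0,0,1],
    [0,0,0,0,0,0,1],
    [0,0,0,0,0,0,0.4],
    [0,0,0,0,0,0,0.4],
    [0,0,0,0,0,0,0.4]
  ]
}}

```text
t: 2.58
tool_pos: [0.482, 0.3397, 0.0059]
orientation: [-1.038, 1.312, 1.037]
force: [0.4, -0.2, -0.5]
opening: 0.0554
```

Request:
{"api": "jog_arm", "payload": {
  "targets": [
    [0,0,0,10,0,0,0.4],
    [0,0,0,20,0,0,0.4],
    [0,0,0,30,0,0,0.4],
    [0,0,0,40,0,0,0.4],
    [0,0,0,50,0,0,0.4]
  ]
}}

```text
t: 3.2
tool_pos: [0.482, 0.3397, 0.0059]
orientation: [-0.363, 1.542, 0.361]
force: [-0.8, 1.0, 0.6]
opening: 0.056
```

Request:
{"api": "jog_arm", "payload": {
  "targets": [
    [0,0,0,10,0,0,0.4],
    [0,0,0,20,0,0,0.4],
    [0,0,0,30,0,0,0.4],
    [0,0,0,40,0,0,0.4],
    [0,0,0,40,0,0,0.4]
  ]
}}

```text
t: 3.82
tool_pos: [0.482, 0.3397, 0.0059]
orientation: [0.184, 1.564, -0.187]
force: [0.0, -0.1, -0.2]
opening: 0.056
```

```bash
python3 - <<'E'
from look import *
look("b",{"top":(70,170,200,270,6),"scene":(260,110,390,210,6)})
E
```

```text
3.925 [0.482  0.3397 0.0059] [ 0.58  0.88 -0.77] [-0.063  0.097 -0.006] 0.0559
R [[-0.0014, 0.2307, 0.973], [-0.0016, 0.973, -0.2307], [-1.0, -0.0019, -0.0009]]
```

View pics/scene_b.png

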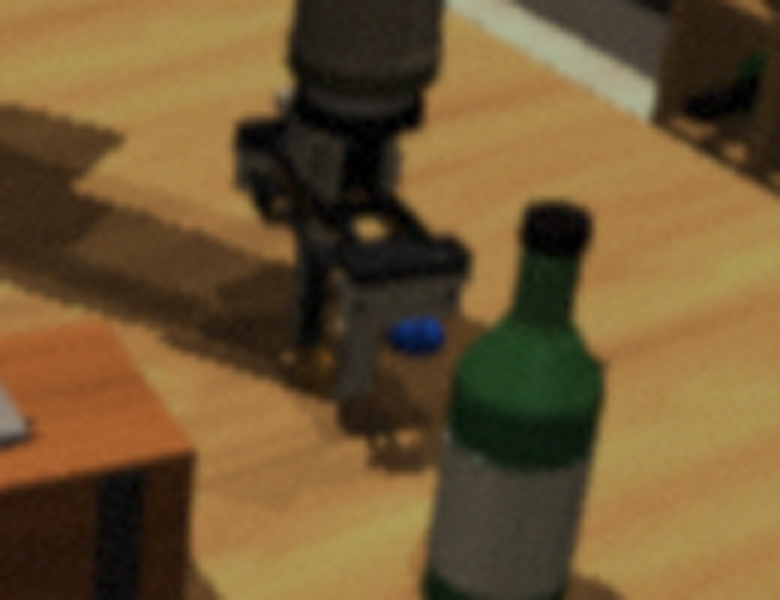

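Request:
{"api": "jog_arm", "payload": {
  "targets": [
    [0,0,0,0,0,0,1],
    [0,0,0,0,0,0,1],
    [0,0,0,0,0,0,1],
    [0,0,0,0,0,0,1],
    [0,0,0,0,0,0,0.43]
  ]
}}

```text
t: 4.55
tool_pos: [0.4819, 0.3397, 0.0059]
orientation: [0.181, 1.564, -0.184]
force: [0.1, 0.6, 0.5]
opening: 0.0416
```

Request:
{"api": "jog_arm", "payload": {
  "targets": [
    [0,0,0,0,0,0,0.43],
    [-6,0,0,0,0,0,0.43],
    [-10,5,-3,0,0,0,0.43],
    [-10,10,-7,0,0,0,0.43],
    [-10,14,-11,0,0,0,0.43]
  ]
}}

```text
t: 5.18
tool_pos: [0.4087, 0.5014, 0.1074]
orientation: [0.184, 1.562, -0.183]
force: [0.6, 0.2, 0.4]
opening: 0.0526
```

```bash
python3 - <<'E'
from look import *
look("c",{"top":(70,170,200,270,6),"scene":(260,110,390,210,6)})
E
```

```text
5.275 [0.4047 0.5045 0.1062] [-0.58  0.   -0.03] [-0.151  0.044  0.005] 0.053
R [[-0.002, 0.2252, 0.9743], [0.0008, 0.9743, -0.2252], [-1.0, 0.0004, -0.0021]]
```

View pics/scene_c.png

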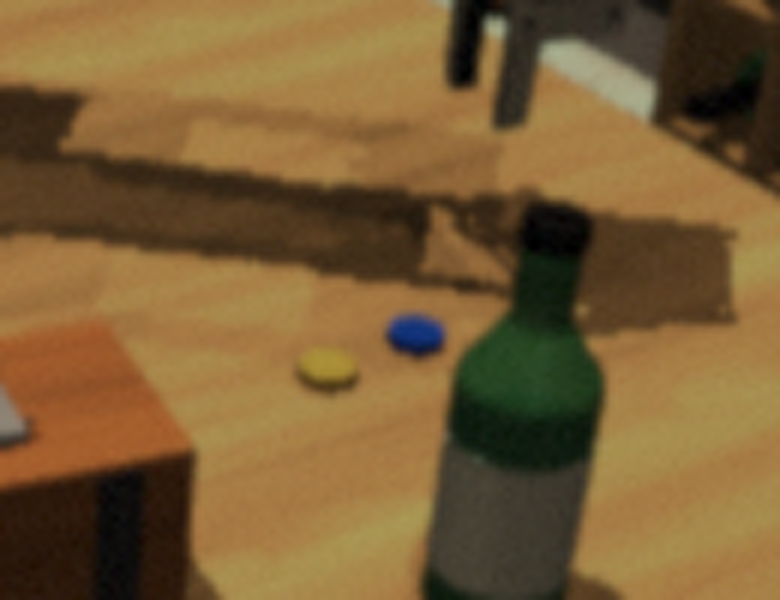

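View pics/top_c.png

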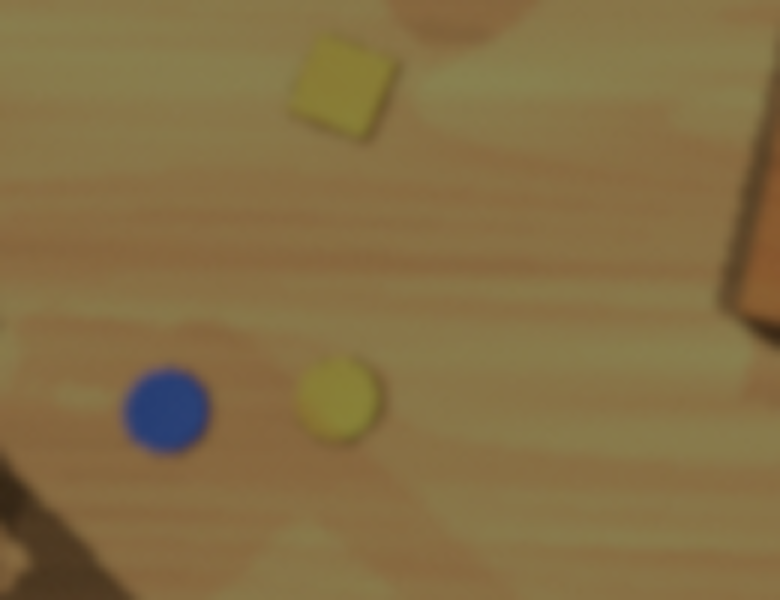

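```bash
python3 - <<'E'
from h import *
t=pickle.load(open("top_c.pkl","rb"));s=pickle.load(open("scene_c.pkl","rb"))
T=[.482,.3397,.01]
u=px(338.5,397.5,6,70,170);print("top",u,proj(t,T),back(t,u,.01)-T)
u=px(328,364,6,260,110);print("sc",u,proj(s,T),back(s,u,.01)-T)
E
```

```text
top [126.         235.83333333] [124.82507361 235.76325286] [-1.35423271e-04 -2.98071717e-03  8.67361738e-18]
sc [314.25 170.25] [314.00350634 170.41896039] [-4.91765943e-04  1.46322663e-03  8.67361738e-18]
```

Request:
{"api": "jog_arm", "payload": {
  "targets": [
    [3,-7,5.5,0,0,0,0.43],
    [6,-14.3,11.2,0,0,0,0.43],
    [7,-14.3,11.2,0,0,0,0.43],
    [7,-14.3,11.2,0,0,0,0.43],
    [7,-14.3,11.2,0,0,0,0.43]
  ],
  "squeeze": 12
}}

```text
t: 5.9
tool_pos: [0.4816, 0.3399, 0.0361]
orientation: [0.18, 1.566, -0.179]
force: [0.4, 0.4, -0.1]
opening: 0.0529
```

Request:
{"api": "jog_arm", "payload": {
  "targets": [
    [2,0,0,0,0,0,0.43],
    [2.95,0,0,0,0,0,0.43],
    [2.95,0,0,0,0,0,0.43],
    [2.95,0,0,0,0,0,1],
    [2.95,0,0,0,0,0,1]
  ]
}}

```text
t: 6.52
tool_pos: [0.4819, 0.3403, 0.0071]
orientation: [0.18, 1.565, -0.178]
force: [-0.3, 0.1, -0.6]
opening: 0.0376
```

Request:
{"api": "jog_arm", "payload": {
  "targets": [
    [0,0,0,0,0,0,1],
    [0,0,0,0,0,0,1],
    [-2,0,0,0,0,0,1],
    [-6,0,0,0,0,0,1]
  ]
}}

```text
t: 7.02
tool_pos: [0.4806, 0.3393, 0.0669]
orientation: [0.179, 1.568, -0.18]
force: [0.2, 0.1, -1.6]
opening: 0.0352
```

```bash
python3 - <<'E'
from look import *
st,R=look("d",{"scene":(260,110,390,210,6)})
for g in([.552,.0445],):print((R.T@(np.array([*g,.135])-st["tool_pos"])).round(4))
E
```

```text
7.075 [0.4847 0.3418 0.0749] [3.15 1.76 3.88] [ 0.076 -0.057 -0.016] 0.0351
R [[0.0045, 0.2262, 0.9741], [0.0051, 0.9741, -0.2263], [-1.0, 0.006, 0.0032]]
[-0.0613 -0.274   0.133 ]
```

View pics/scene_d.png

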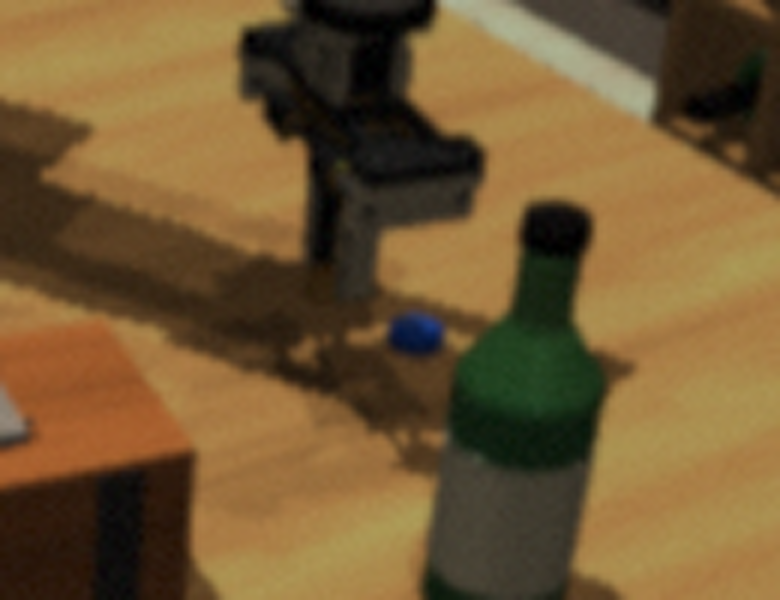

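Request:
{"api": "jog_arm", "payload": {
  "targets": [
    [-5,-4,2,0,0,0,1],
    [-9,-9,4.5,0,0,0,1],
    [-9,-14,7,0,0,0,1],
    [-9,-19,9.5,0,0,0,1],
    [-9,-24,11.5,0,0,0,1]
  ]
}}

```text
t: 7.7
tool_pos: [0.543, 0.0793, 0.1661]
orientation: [0.184, 1.556, -0.175]
force: [1.0, 0.5, -1.4]
opening: 0.035
```

```bash
python3 - <<'E'
from plant import robot
from h import *
st=robot.read_state();R=cv2.Rodrigues(st["orientation"])[0]
print(st["tool_pos"],st["opening"],R[:,2])
for g in([.552,.0445],):print((R.T@(np.array([*g,.135])-st["tool_pos"])).round(4))
E
```

```text
[0.54300286 0.07934676 0.16608499] 0.03504631927082813 [ 0.9739482  -0.22668261  0.00631611]
[ 0.031  -0.0321  0.0165]
```

Request:
{"api": "jog_arm", "payload": {
  "targets": [
    [1.5,-3.2,1.65,0,0,0,1],
    [3.1,-3.2,1.65,0,0,0,1],
    [3.1,-3.2,1.65,0,0,0,1],
    [3.1,-3.2,1.65,0,0,0,1]
  ]
}}

```text
t: 8.2
tool_pos: [0.5521, 0.0457, 0.1357]
orientation: [0.183, 1.556, -0.173]
force: [-0.3, 0.5, -0.8]
opening: 0.0347
```

```bash
python3 - <<'E'
from look import *
st,R=look("e",{"scene":(170,130,300,230,6),"top":(180,150,310,250,6)})
for g in([.552,.0445],):print((R.T@(np.array([*g,.120])-st["tool_pos"])).round(4))
E
```

```text
8.3 [0.5524 0.0457 0.1359] [ 0.44 -0.09 -1.14] [-0.051  0.08   0.022] 0.0351
R [[0.0088, 0.2251, 0.9743], [0.0052, 0.9743, -0.2251], [-0.9999, 0.0071, 0.0074]]
[ 0.0159 -0.0014 -0.0002]
```

View pics/scene_e.png

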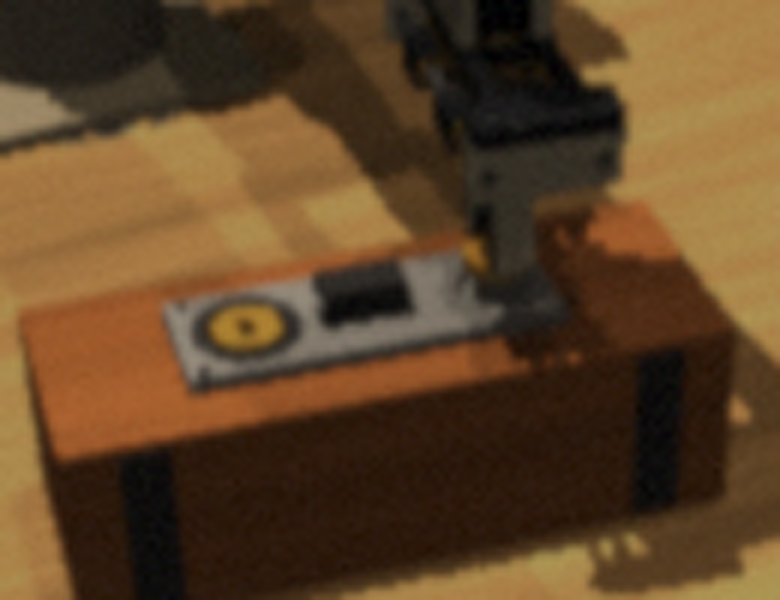

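View pics/top_e.png

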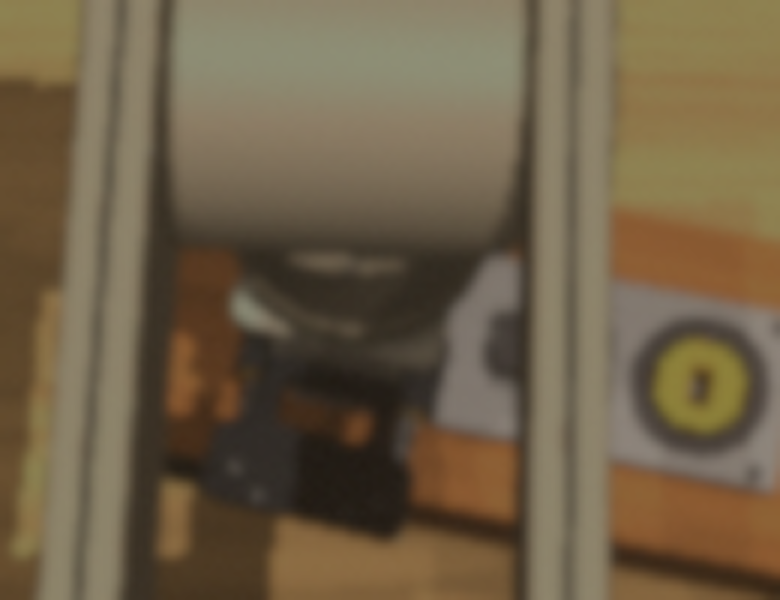

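Request:
{"api": "jog_arm", "payload": {
  "targets": [
    [0.6,-0.13,0,0,0.4,-0.4,1],
    [0.9,-0.13,0,0,0.4,-0.4,1],
    [0.9,-0.13,0,0,0.4,-0.4,1]
  ]
}}

```text
t: 8.68
tool_pos: [0.5518, 0.0446, 0.1263]
orientation: [0.178, 1.564, -0.178]
force: [0.7, 0.5, -1.9]
opening: 0.0351
```

Request:
{"api": "jog_arm", "payload": {
  "targets": [
    [0.2,0,0,0,0,0,1],
    [0.4,0,0,0,0,0,1],
    [0.4,0,0,0,0,0,1]
  ]
}}

```text
t: 9.05
tool_pos: [0.5517, 0.0446, 0.1221]
orientation: [0.178, 1.564, -0.178]
force: [-1.0, 1.2, -1.7]
opening: 0.035
```

Request:
{"api": "jog_arm", "payload": {
  "targets": [
    [0.15,0,0,0,0,0,1],
    [0.3,0,0,0,0,0,1],
    [0.3,0,0,0,0,0,1]
  ]
}}

```text
t: 9.43
tool_pos: [0.5517, 0.0445, 0.1191]
orientation: [0.178, 1.564, -0.178]
force: [-0.5, 0.2, 0.3]
opening: 0.0353
```

```bash
python3 - <<'E'
from look import *
st,R=look("f",{"scene":(210,130,300,200,8)})
E
```

```text
9.475 [0.5517 0.0445 0.1192] [ 0.33  0.47 -0.28] [-0.147  0.155 -0.01 ] 0.035
R [[-0.0008, 0.2249, 0.9744], [-0.0, 0.9744, -0.2249], [-1.0, -0.0002, -0.0008]]
```

View pics/scene_f.png

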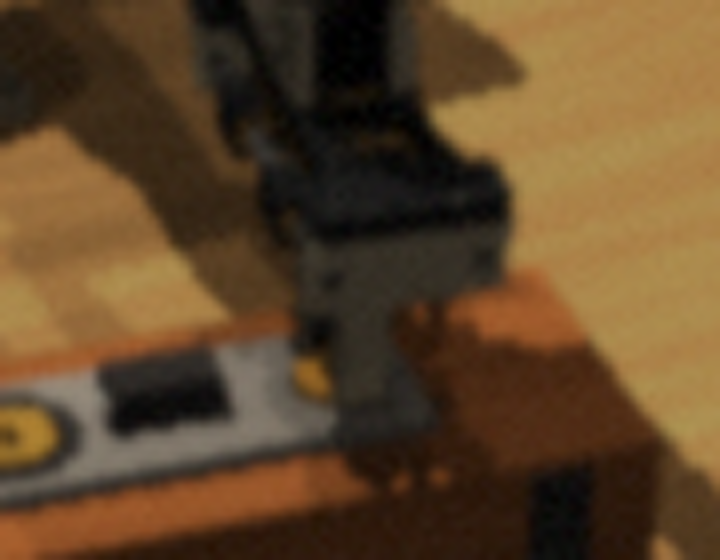

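Request:
{"api": "jog_arm", "payload": {
  "targets": [
    [0,0,0,0,0,0,0.45],
    [0,0,0,0,0,0,0.45],
    [0,0,0,0,0,0,0.45],
    [-2,0,0,0,0,0,0.45],
    [-6,0,0,0,0,0,0.45]
  ]
}}

```text
t: 10.1
tool_pos: [0.5505, 0.0446, 0.1791]
orientation: [0.178, 1.568, -0.179]
force: [0.7, -1.0, -0.7]
opening: 0.0511
```

```bash
python3 - <<'E'
from look import *
st,R=look("g",{"scene":(210,130,300,200,8)})
g=[.584,-.297,.17];print((R.T@(np.array(g)-st["tool_pos"])).round(4))
E
```

```text
10.15 [0.5542 0.0446 0.1871] [2.5  0.29 4.62] [-0.058 -0.018 -0.01 ] 0.051
R [[0.0064, 0.2249, 0.9744], [-0.0001, 0.9744, -0.2249], [-1.0, 0.0014, 0.0062]]
[ 0.0174 -0.3262  0.1057]
```

View pics/scene_g.png

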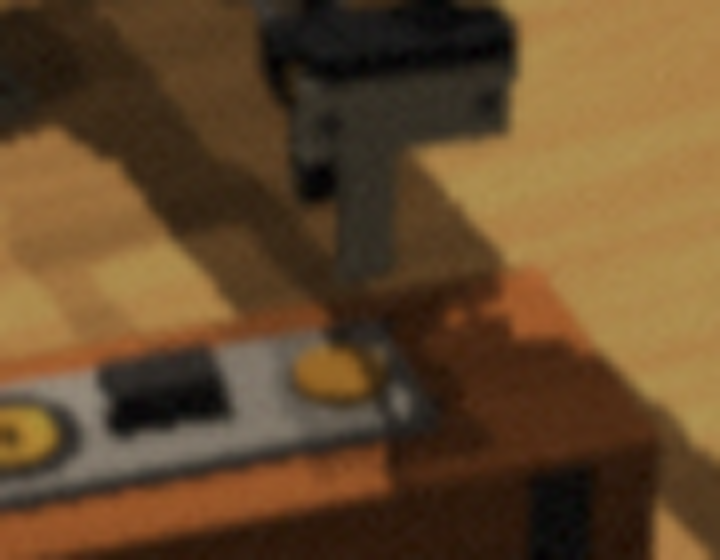

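Request:
{"api": "jog_arm", "payload": {
  "targets": [
    [0.5,-6,2,-7,0,0,0.36],
    [0.5,-12,4,-14,0,0,0.36],
    [0.5,-18,6,-21,0,0,0.36],
    [0.5,-24,8,-21,0,0,0.36],
    [0.5,-30,9.8,-21,0,0,0.36]
  ],
  "squeeze": 3
}}

```text
t: 10.78
tool_pos: [0.5826, -0.2686, 0.1843]
orientation: [-0.111, 1.56, 0.108]
force: [0.9, -0.3, 0.8]
opening: 0.0592
```

```bash
cat > rel.py <<'E'
import sys
from plant import robot
from h import *
st=robot.read_state();R=cv2.Rodrigues(st["orientation"])[0]
g=np.array([float(a) for a in sys.argv[1:4]]);psi=np.radians(float(sys.argv[4]))
Rt=np.column_stack([[0,0,-1],np.cross([np.cos(psi),np.sin(psi),0],[0,0,-1]),[np.cos(psi),np.sin(psi),0]])
print(st["t"],st["tool_pos"].round(4),"F",st["force"].round(2),"M",st["wrist_torque"].round(3),"op",round(st["opening"],4),"psi",np.degrees(np.arctan2(R[1,2],R[0,2])).round(2),"down",R[:,0].round(4),"q",st["q"].round(2))
print("cm",((R.T@(g-st["tool_pos"]))*100).round(2),"rot",np.degrees(cv2.Rodrigues(R.T@Rt)[0].ravel()).round(2))
E
python3 rel.py .5845 -.2965 .12 8
```

```text
10.775 [ 0.5826 -0.2686  0.1843] F [ 0.91 -0.31  0.8 ] M [-0.076  0.011 -0.031] op 0.0592 psi 8.01 down [ 0.0085 -0.0011 -1.    ] q [-0.51  0.25  1.42  0.    1.47 -0.65]
cm [ 6.44 -2.77 -0.25] rot [0.01 0.47 0.13]
```

Request:
{"api": "jog_arm", "payload": {
  "targets": [
    [3,-2.8,-0.25,0,0.4,0.1,0.36],
    [6.4,-2.8,-0.25,0,0.4,0.1,0.36],
    [6.4,-2.8,-0.25,0,0.4,0.1,0.36],
    [6.4,-2.8,-0.25,0,0.4,0.1,0.36]
  ]
}}

```text
t: 11.28
tool_pos: [0.5854, -0.2968, 0.1225]
orientation: [-0.111, 1.565, 0.109]
force: [-0.1, -0.0, 0.5]
opening: 0.0594
```

```bash
python3 - <<'E'
from look import *
look("h",{"scene":(100,160,200,260,6),"top":(340,160,440,250,6)})
E
python3 rel.py .5845 -.2965 .07 8
```

```text
11.375 [ 0.586  -0.297   0.1232] [ 0.15 -0.13  0.55] [-0.023  0.04  -0.011] 0.0594
R [[0.0045, -0.1402, 0.9901], [-0.0022, 0.9901, 0.1402], [-1.0, -0.0029, 0.0042]]
11.375 [ 0.586  -0.297   0.1232] F [ 0.15 -0.13  0.55] M [-0.023  0.04  -0.011] op 0.0594 psi 8.06 down [ 0.0045 -0.0022 -1.    ] q [-0.55  0.34  1.43  0.    1.37 -0.69]
cm [ 5.32  0.08 -0.16] rot [0.06 0.24 0.16]
```

View pics/scene_h.png

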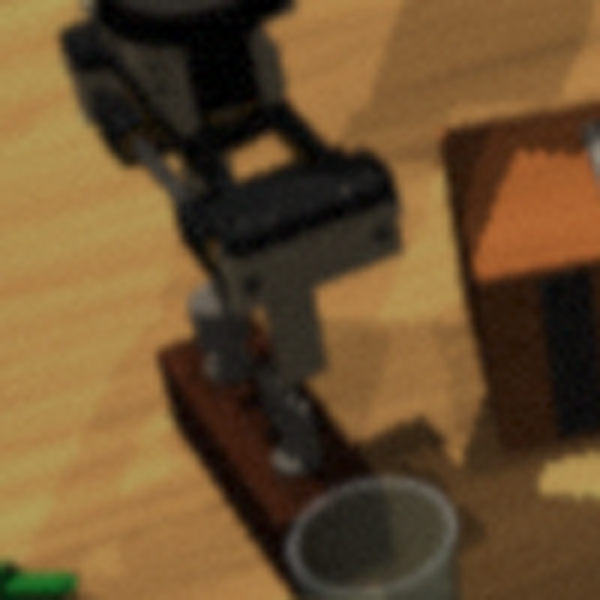

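View pics/top_h.png

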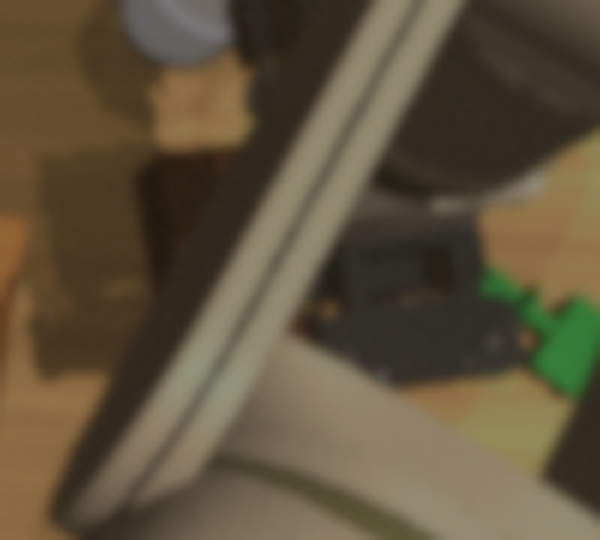

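Request:
{"api": "jog_arm", "payload": {
  "targets": [
    [3,0.05,-0.1,0,0.2,0.1,0.36],
    [5.2,0.05,-0.1,0,0.2,0.1,0.36],
    [5.2,0.05,-0.1,0,0.2,0.1,0.36],
    [5.2,0.05,-0.1,0,0.2,0.1,1],
    [5.2,0.05,-0.1,0,0.2,0.1,1]
  ]
}}

```text
t: 12.0
tool_pos: [0.586, -0.2972, 0.0727]
orientation: [-0.112, 1.566, 0.109]
force: [-0.2, -0.8, 0.4]
opening: 0.0437
```

Request:
{"api": "jog_arm", "payload": {
  "targets": [
    [0,0,0,0,0,0,1],
    [0,0,0,0,0,0,1]
  ]
}}

```text
t: 12.25
tool_pos: [0.5862, -0.2974, 0.0732]
orientation: [-0.112, 1.565, 0.108]
force: [-0.0, -0.3, -0.5]
opening: 0.0401
```

```bash
python3 rel.py .5845 -.2965 .07 8
```

```text
12.25 [ 0.5862 -0.2974  0.0732] F [-0.01 -0.33 -0.55] M [-0.06   0.04  -0.005] op 0.0401 psi 8.06 down [ 0.0032 -0.0025 -1.    ] q [-0.55  0.38  1.46 -0.    1.29 -0.69]
cm [ 0.32  0.11 -0.16] rot [0.06 0.16 0.17]
```

Request:
{"api": "jog_arm", "payload": {
  "targets": [
    [0,0,0,0,0,0,0.36],
    [0,0,0,0,0,0,0.36],
    [0,0,0,0,0,0,0.36],
    [0,0,0,-10,0,0,0.36],
    [0,0,0,-20,0,0,0.36]
  ]
}}

```text
t: 12.88
tool_pos: [0.5862, -0.2974, 0.0731]
orientation: [-0.391, 1.533, 0.386]
force: [-0.4, -0.3, 0.1]
opening: 0.0595
```

Request:
{"api": "jog_arm", "payload": {
  "targets": [
    [0,0,0,-10,0,0,0.36],
    [0,0,0,-20,0,0,0.36],
    [0,0,0,-30,0,0,0.36],
    [0,0,0,-40,0,0,0.36],
    [0,0,0,-50,0,0,0.36]
  ]
}}

```text
t: 13.5
tool_pos: [0.5862, -0.2973, 0.0731]
orientation: [-1.066, 1.295, 1.059]
force: [-0.7, 0.3, 0.4]
opening: 0.0595
```

```bash
python3 rel.py .5862 -.297 .064 98
```

```text
13.5 [ 0.5862 -0.2973  0.0731] F [-0.67  0.27  0.43] M [-0.017  0.068  0.03 ] op 0.0595 psi 78.71 down [ 0.0032 -0.0024 -1.    ] q [-0.55  0.38  1.46 -0.    1.29 -1.92]
cm [0.91 0.01 0.04] rot [-19.29  -0.13   0.19]
```

Request:
{"api": "jog_arm", "payload": {
  "targets": [
    [0,0,0,-10,0,0,0.36],
    [0,0,0,-19.3,-0.1,0.2,0.36],
    [0.5,0,0,-19.3,-0.1,0.2,0.36],
    [0.9,0,0,-19.3,-0.1,0.2,0.36],
    [0.9,0,0,-19.3,-0.1,0.2,0.36]
  ]
}}

```text
t: 14.12
tool_pos: [0.5857, -0.297, 0.0632]
orientation: [-1.309, 1.142, 1.311]
force: [0.5, -0.1, -0.8]
opening: 0.0593
```

Request:
{"api": "jog_arm", "payload": {
  "targets": [
    [0,0,0,0,0,0,1],
    [0,0,0,0,0,0,1],
    [0,0,0,0,0,0,1],
    [0,0,0,0,0,0,1],
    [0,0,0,0,0,0,1]
  ],
  "squeeze": 10
}}

```text
t: 14.75
tool_pos: [0.5857, -0.2971, 0.0633]
orientation: [-1.309, 1.142, 1.311]
force: [0.3, 0.4, -0.0]
opening: 0.0144
```

```bash
python3 rel.py .5862 -.297 .064 98
```

```text
14.75 [ 0.5857 -0.2971  0.0633] F [ 0.32  0.42 -0.03] M [-0.014 -0.031  0.011] op 0.0144 psi 97.89 down [-0.0013  0.     -1.    ] q [-0.55  0.4   1.46 -0.    1.28 -2.26]
cm [-0.07 -0.05  0.  ] rot [-0.11  0.01 -0.07]
```

Request:
{"api": "jog_arm", "payload": {
  "targets": [
    [0,0,0,0,0,0,1],
    [0,0,0,0,0,0,1],
    [0,0,0,0,0,0,1]
  ],
  "squeeze": 45
}}

```text
t: 15.12
tool_pos: [0.5857, -0.297, 0.0632]
orientation: [-1.309, 1.142, 1.311]
force: [-0.3, -0.5, -0.4]
opening: 0.0099
```

```bash
python3 rel.py .5862 -.297 .064 98
```

```text
15.125 [ 0.5857 -0.297   0.0632] F [-0.32 -0.51 -0.44] M [0.065 0.056 0.02 ] op 0.0099 psi 97.89 down [-1.4e-03  2.0e-04 -1.0e+00] q [-0.55  0.4   1.46 -0.    1.28 -2.26]
cm [-0.08 -0.05 -0.  ] rot [-0.11  0.02 -0.08]
```

Request:
{"api": "jog_arm", "payload": {
  "targets": [
    [-1.5,0,0,0,0,0,1],
    [-4,0,0,0,0,0,1],
    [-8,0,0,0,0,0,1],
    [-12,0,0,0,0,0,1],
    [-12,0,0,0,0,0,1]
  ]
}}

```text
t: 15.75
tool_pos: [0.5884, -0.2986, 0.1896]
orientation: [-1.317, 1.14, 1.303]
force: [-0.2, 0.0, -1.4]
opening: 0.0096
```

```bash
python3 rel.py .5286 -.0834 .180 79.7
```

```text
15.75 [ 0.5884 -0.2986  0.1896] F [-0.24  0.05 -1.42] M [0.056 0.028 0.011] op 0.0096 psi 97.89 down [ 0.0066 -0.0048 -1.    ] q [-0.55  0.3   1.35 -0.    1.49 -2.26]
cm [ 0.82  2.98 22.15] rot [18.19 -0.27  0.39]
```

Request:
{"api": "jog_arm", "payload": {
  "targets": [
    [0.3,0.6,5,4.5,0,0,1],
    [0.3,1.4,10,9,0,0,1],
    [0.3,2,15,13.5,-0.1,0.2,1],
    [0.3,2.6,19.5,18.2,-0.2,0.4,1],
    [0.3,3,22.1,18.2,-0.2,0.4,1]
  ]
}}

```text
t: 16.38
tool_pos: [0.5272, -0.0817, 0.1843]
orientation: [-1.075, 1.29, 1.076]
force: [0.7, -0.4, -1.4]
opening: 0.0096
```

Request:
{"api": "jog_arm", "payload": {
  "targets": [
    [0,0,0,0,0,0,1]
  ]
}}

```text
t: 16.5
tool_pos: [0.5265, -0.0801, 0.1838]
orientation: [-1.077, 1.29, 1.079]
force: [-0.2, 0.2, -0.6]
opening: 0.0098
```

```bash
python3 rel.py .5286 -.0834 .178 79.7;python3 - <<'E'
from look import *
look("i",{"scene":(160,130,290,220,6),"top":(220,150,350,250,6)})
E
```

```text
16.5 [ 0.5265 -0.0801  0.1838] F [-0.22  0.24 -0.56] M [-0.022  0.048 -0.033] op 0.0098 psi 79.84 down [-2.4e-03 -1.0e-04 -1.0e+00] q [-0.25 -0.03  1.72 -0.    1.46 -1.64]
cm [ 0.58 -0.26 -0.28] rot [ 0.14 -0.03 -0.13]
16.6 [ 0.527  -0.0818  0.1839] [ 0.2  -0.66 -1.33] [-0.047 -0.012  0.049] 0.0099
R [[-0.0021, -0.984, 0.1781], [-0.0007, 0.1781, 0.984], [-1.0, 0.002, -0.0011]]
```

View pics/scene_i.png

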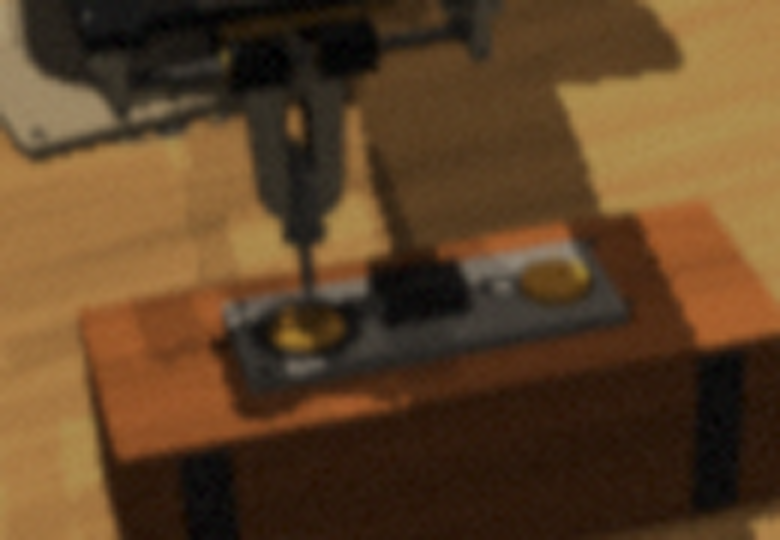

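View pics/top_i.png

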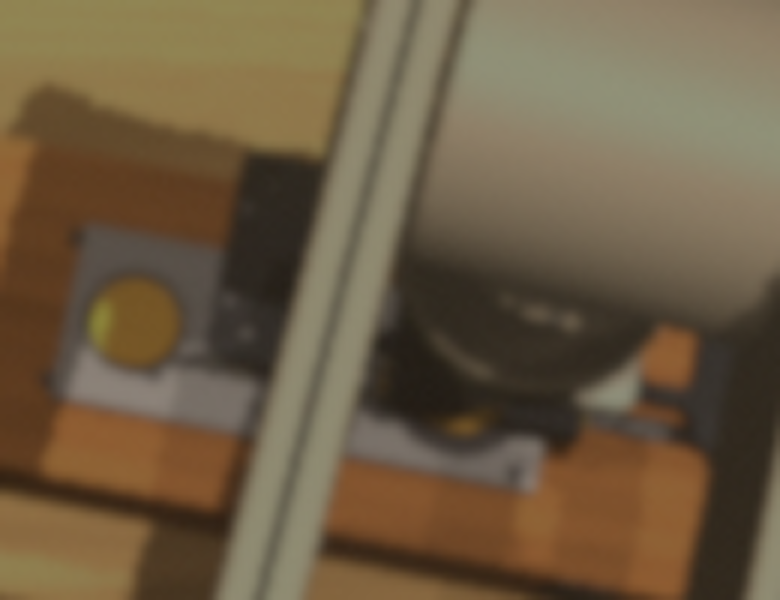

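```bash
python3 rel.py .5286 -.0834 .169 79.7
```

```text
16.6 [ 0.527  -0.0818  0.1839] F [ 0.2  -0.66 -1.33] M [-0.047 -0.012  0.049] op 0.0099 psi 79.74 down [-2.1e-03 -7.0e-04 -1.0e+00] q [-0.25 -0.03  1.72 -0.    1.46 -1.64]
cm [ 1.49 -0.19 -0.12] rot [ 0.04 -0.06 -0.11]
```

Request:
{"api": "jog_arm", "payload": {
  "targets": [
    [0.8,-0.19,-0.12,0,-0.1,-0.1,1],
    [1.5,-0.19,-0.12,0,-0.1,-0.1,1],
    [1.5,-0.19,-0.12,0,-0.1,-0.1,1]
  ]
}}

```text
t: 16.98
tool_pos: [0.5279, -0.0838, 0.1674]
orientation: [-1.074, 1.29, 1.078]
force: [0.5, -1.0, -1.4]
opening: 0.0096
```

```bash
python3 rel.py .5286 -.0834 .161 79.7
```

```text
16.975 [ 0.5279 -0.0838  0.1674] F [ 0.53 -1.   -1.41] M [ 0.03  -0.018 -0.001] op 0.0096 psi 79.69 down [-0.0024  0.0013 -1.    ] q [-0.25 -0.01  1.73  0.    1.43 -1.64]
cm [ 0.64 -0.06  0.05] rot [-0.01  0.05 -0.15]
```

Request:
{"api": "jog_arm", "payload": {
  "targets": [
    [0.3,-0.06,0.05,0,0,-0.1,1],
    [0.6,-0.06,0.05,0,0,-0.1,1],
    [0.6,-0.06,0.05,0,0,-0.1,1]
  ]
}}

```text
t: 17.35
tool_pos: [0.5284, -0.0834, 0.1611]
orientation: [-1.074, 1.289, 1.077]
force: [-0.4, 0.1, -0.4]
opening: 0.0098
```

```bash
python3 rel.py .5286 -.0834 .157 79.7
```

```text
17.35 [ 0.5284 -0.0834  0.1611] F [-0.44  0.08 -0.38] M [ 0.031 -0.024 -0.029] op 0.0098 psi 79.69 down [-0.0011  0.001  -1.    ] q [-0.25 -0.01  1.74  0.    1.41 -1.64]
cm [ 0.41 -0.02 -0.  ] rot [-0.01  0.05 -0.07]
```

Request:
{"api": "jog_arm", "payload": {
  "targets": [
    [0.3,0,0,0,0,0,1],
    [0.6,0,0,0,0,0,1],
    [0.8,0,0,0,0,0,1],
    [0.8,0,0,0,0,0,1]
  ]
}}

```text
t: 17.85
tool_pos: [0.5289, -0.0843, 0.1542]
orientation: [-1.076, 1.289, 1.075]
force: [-1.6, -3.4, 5.5]
opening: 0.0097
```

```bash
python3 rel.py .5286 -.0834 .145 79.7
```

```text
17.85 [ 0.5289 -0.0843  0.1542] F [-1.56 -3.42  5.53] M [-1.072e+00  3.590e-01  1.000e-03] op 0.0097 psi 79.67 down [ 4.e-04 -8.e-04 -1.e+00] q [-0.25 -0.    1.75 -0.    1.4  -1.64]
cm [0.92 0.05 0.09] rot [-0.03 -0.04  0.03]
```

Request:
{"api": "jog_arm", "payload": {
  "targets": [
    [0.3,0.03,0.04,3,0,0,1],
    [0.5,0.03,0.04,-3,0,0,1],
    [0.7,0.03,0.04,3,0,0,1],
    [0.7,0.03,0.04,-3,0,0,1],
    [0.7,0.03,0.04,0,0,0,1]
  ]
}}

```text
t: 18.48
tool_pos: [0.5292, -0.0844, 0.1478]
orientation: [-1.078, 1.289, 1.073]
force: [-0.2, -3.9, 2.0]
opening: 0.0093
```

```bash
python3 rel.py .5286 -.0834 .145 79.7
```

```text
18.475 [ 0.5292 -0.0844  0.1478] F [-0.19 -3.92  1.98] M [-0.851 -0.057  0.012] op 0.0093 psi 79.69 down [ 0.0018 -0.0017 -1.    ] q [-0.25 -0.    1.76 -0.    1.38 -1.64]
cm [0.28 0.08 0.09] rot [-0.01 -0.08  0.12]
```

Request:
{"api": "jog_arm", "payload": {
  "targets": [
    [0.3,0.05,0.06,3,0,0,1],
    [0.5,0.05,0.06,-3,0,0.1,1],
    [0.7,0.05,0.06,3,0,0.1,1],
    [0.8,0.05,0.06,-3,0,0.1,1],
    [0.8,0.05,0.06,0,0,0.1,1]
  ]
}}

```text
t: 19.1
tool_pos: [0.5297, -0.0837, 0.1418]
orientation: [-1.078, 1.288, 1.074]
force: [-4.0, 1.0, 11.2]
opening: 0.0094
```

```bash
python3 rel.py .5286 -.0834 .133 79.7
```

```text
19.1 [ 0.5297 -0.0837  0.1418] F [-4.    1.04 11.21] M [0.161 0.772 0.001] op 0.0094 psi 79.73 down [ 0.0024 -0.0015 -1.    ] q [-0.25  0.01  1.76 -0.    1.37 -1.64]
cm [0.88 0.11 0.01] rot [ 0.03 -0.06  0.15]
```

Request:
{"api": "jog_arm", "payload": {
  "targets": [
    [0.3,0.12,0,3,0,0.1,1],
    [0.5,0.12,0,-3,0,0.1,1],
    [0.7,0.12,0,3,0,0.1,1],
    [0.8,0.12,0,-3,0,0.1,1],
    [0.8,0.12,0,0,0,0.1,1]
  ]
}}

```text
t: 19.73
tool_pos: [0.5294, -0.0834, 0.1351]
orientation: [-1.079, 1.287, 1.074]
force: [-0.4, -0.6, 6.2]
opening: 0.0098
```

```bash
python3 rel.py .5286 -.0834 .133 79.7
```

```text
19.725 [ 0.5294 -0.0834  0.1351] F [-0.42 -0.61  6.21] M [-0.052  0.12  -0.01 ] op 0.0098 psi 79.76 down [ 0.0029 -0.0012 -1.    ] q [-0.25  0.01  1.77 -0.    1.36 -1.64]
cm [ 0.21  0.08 -0.01] rot [ 0.06 -0.04  0.18]
```

Request:
{"api": "jog_arm", "payload": {
  "targets": [
    [0.2,0.05,0,2,0,0.1,1],
    [0.4,0.05,0,-2,0,0.1,1],
    [0.5,0.05,0,2,0,0.1,1],
    [0.5,0.05,0,0,0,0.1,1]
  ]
}}

```text
t: 20.23
tool_pos: [0.5298, -0.0835, 0.133]
orientation: [-1.079, 1.287, 1.073]
force: [-7.3, 0.2, 19.5]
opening: 0.0097
```

```bash
python3 rel.py .5286 -.0834 .133 79.7;python3 - <<'E'
from look import *
look("j",{"scene":(160,130,290,220,6)})
E
```

```text
20.225 [ 0.5298 -0.0835  0.133 ] F [-7.33  0.19 19.49] M [0.155 1.648 0.018] op 0.0097 psi 79.74 down [ 0.0035 -0.0014 -1.    ] q [-0.25  0.01  1.77 -0.    1.35 -1.64]
cm [-0.    0.12 -0.01] rot [ 0.04 -0.04  0.21]
20.275 [ 0.5298 -0.0835  0.133 ] [-8.06  0.46 19.9 ] [0.177 1.612 0.029] 0.0097
R [[0.0036, -0.9846, 0.1751], [-0.0014, 0.1751, 0.9846], [-1.0, -0.0037, -0.0008]]
```

View pics/scene_j.png

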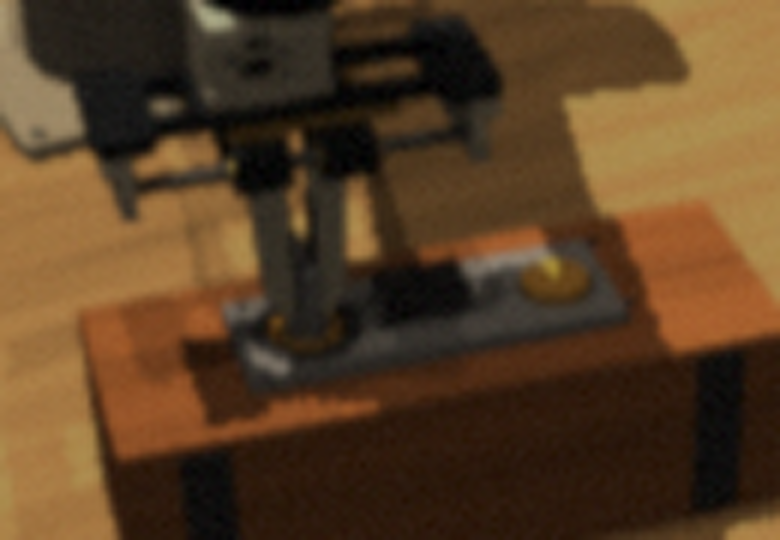

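Request:
{"api": "jog_arm", "payload": {
  "targets": [
    [0.05,0.1,0,0,0,0.2,1],
    [0.05,0.1,0,0,0,0.2,1]
  ]
}}

```text
t: 20.52
tool_pos: [0.5294, -0.0834, 0.1331]
orientation: [-1.08, 1.287, 1.077]
force: [1.2, -1.4, 6.2]
opening: 0.0097
```

```bash
python3 rel.py .5286 -.0834 .133 79.7
```

```text
20.525 [ 0.5294 -0.0834  0.1331] F [ 1.18 -1.38  6.21] M [-0.185 -0.001 -0.028] op 0.0097 psi 79.91 down [ 0.0016 -0.0011 -1.    ] q [-0.25  0.01  1.77 -0.    1.36 -1.65]
cm [ 0.01  0.08 -0.01] rot [ 0.21 -0.04  0.1 ]
```

Request:
{"api": "jog_arm", "payload": {
  "targets": [
    [0.04,0.04,0,8,0,0,1],
    [0.04,0.04,0,16,0,0,1],
    [0.04,0.04,0,24,0,0,1],
    [0.04,0.04,0,32,0,0,1]
  ]
}}

```text
t: 21.02
tool_pos: [0.5294, -0.0837, 0.1332]
orientation: [-0.651, 1.47, 0.647]
force: [-1.0, -2.6, 4.9]
opening: 0.0096
```

```bash
python3 rel.py .5290 -.0834 .133 -12
```

```text
21.025 [ 0.5294 -0.0837  0.1332] F [-1.03 -2.55  4.87] M [-0.577  0.089  0.004] op 0.0096 psi 47.64 down [ 0.0023 -0.0017 -1.    ] q [-0.25  0.01  1.77 -0.    1.36 -1.08]
cm [ 0.01  0.05 -0.  ] rot [59.64  0.1   0.14]
```

Request:
{"api": "jog_arm", "payload": {
  "targets": [
    [0.04,0.05,0,9,0,0.1,1],
    [0.04,0.05,0,18,0,0.1,1],
    [0.04,0.05,0,27,0,0.1,1],
    [0.04,0.05,0,36,0,0.1,1]
  ]
}}

```text
t: 21.52
tool_pos: [0.5291, -0.0837, 0.1332]
orientation: [-0.156, 1.564, 0.154]
force: [-1.9, -4.0, 5.7]
opening: 0.0096
```

```bash
python3 rel.py .5290 -.0834 .133 -12
```

```text
21.525 [ 0.5291 -0.0837  0.1332] F [-1.93 -4.01  5.72] M [-0.605  0.373  0.076] op 0.0096 psi 11.33 down [ 1.8e-03 -8.0e-04 -1.0e+00] q [-0.25  0.01  1.77 -0.    1.36 -0.45]
cm [ 0.01  0.04 -0.  ] rot [23.33  0.1   0.05]
```

Request:
{"api": "jog_arm", "payload": {
  "targets": [
    [0.04,0.02,0,9,0,0,1],
    [0.04,0.02,0,17,0,0,1],
    [0.04,0.02,0,21,0,0,1],
    [0.04,0.02,0,21,0,0,1]
  ]
}}

```text
t: 22.02
tool_pos: [0.529, -0.0838, 0.1332]
orientation: [0.132, 1.565, -0.134]
force: [-2.6, -1.6, 6.7]
opening: 0.0096
```

```bash
python3 rel.py .5290 -.0834 .133 -12;python3 - <<'E'
from look import *
look("k",{"scene":(160,130,290,220,6),"top":(220,150,350,250,6)})
E
```

```text
22.025 [ 0.529  -0.0838  0.1332] F [-2.61 -1.57  6.7 ] M [-0.535  0.573  0.106] op 0.0096 psi -9.73 down [ 0.0016 -0.0013 -1.    ] q [-0.25  0.01  1.77 -0.    1.36 -0.08]
cm [ 0.02  0.04 -0.01] rot [2.27 0.1  0.06]
22.125 [ 0.529  -0.0838  0.1331] [-2.85 -2.25  6.95] [-0.528  0.575  0.071] 0.0098
R [[0.0016, 0.168, 0.9858], [-0.0013, 0.9858, -0.168], [-1.0, -0.001, 0.0018]]
```

View pics/scene_k.png

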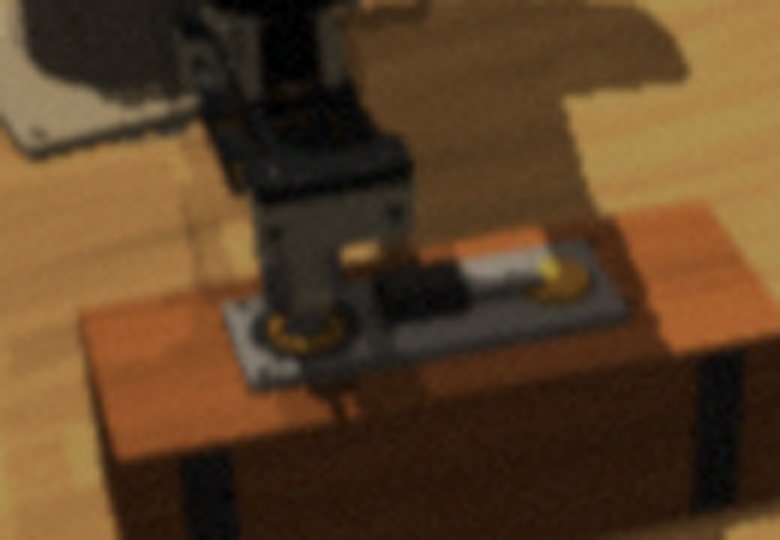

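View pics/top_k.png

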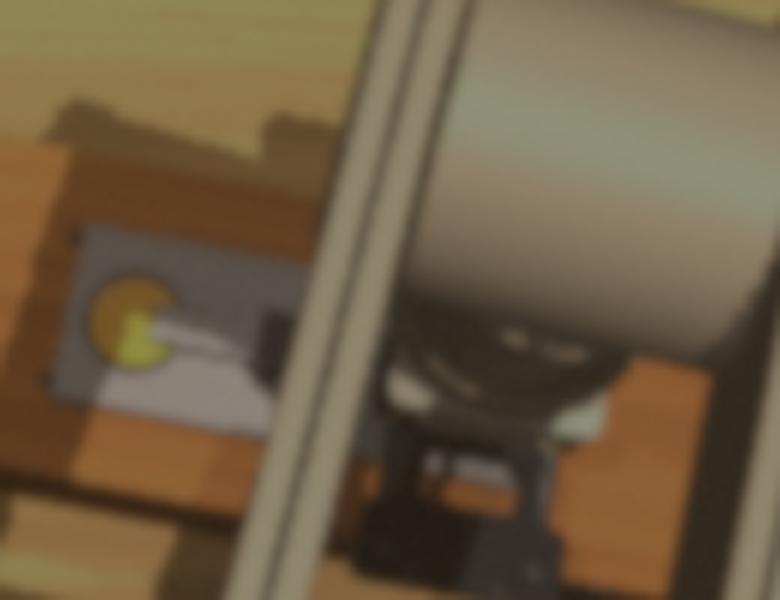

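Request:
{"api": "jog_arm", "payload": {
  "targets": [
    [0.05,0.04,0,3,0,0,1],
    [0.05,0.04,0,6,0,0,1],
    [0.05,0.04,0,6,0,0,1]
  ],
  "squeeze": 55
}}

```text
t: 22.5
tool_pos: [0.529, -0.0836, 0.1331]
orientation: [0.214, 1.558, -0.216]
force: [-2.0, -1.8, 8.3]
opening: 0.0094
```

```bash
python3 rel.py .5290 -.0834 .133 -12
```

```text
22.5 [ 0.529  -0.0836  0.1331] F [-1.96 -1.76  8.26] M [-0.485  0.686  0.204] op 0.0094 psi -15.71 down [ 0.0014 -0.0018 -1.    ] q [-0.25  0.01  1.77 -0.    1.36  0.02]
cm [ 0.01  0.02 -0.  ] rot [-3.71  0.1   0.08]
```

Request:
{"api": "jog_arm", "payload": {
  "targets": [
    [0.05,0.02,0,3,0,0,1],
    [0.05,0.02,0,3,0,0,1]
  ]
}}

```text
t: 22.75
tool_pos: [0.529, -0.0835, 0.1331]
orientation: [0.255, 1.554, -0.258]
force: [-3.0, -1.9, 7.7]
opening: 0.0099
```

```bash
python3 rel.py .5290 -.0834 .133 -12;python3 - <<'E'
from look import *
look("l",{"scene":(200,150,280,210,9),"top":(220,170,300,230,9)})
E
```

```text
22.75 [ 0.529  -0.0835  0.1331] F [-3.03 -1.94  7.74] M [-0.418  0.682  0.458] op 0.0099 psi -18.72 down [ 0.0012 -0.0022 -1.    ] q [-0.25  0.01  1.77 -0.    1.36  0.08]
cm [ 0.01  0.02 -0.  ] rot [-6.72  0.1   0.1 ]
22.85 [ 0.529  -0.0835  0.1331] [-2.91 -1.6   7.25] [-0.403  0.641  0.443] 0.0095
R [[0.0013, 0.3202, 0.9473], [-0.0021, 0.9473, -0.3202], [-1.0, -0.0016, 0.0019]]
```

View pics/scene_l.png

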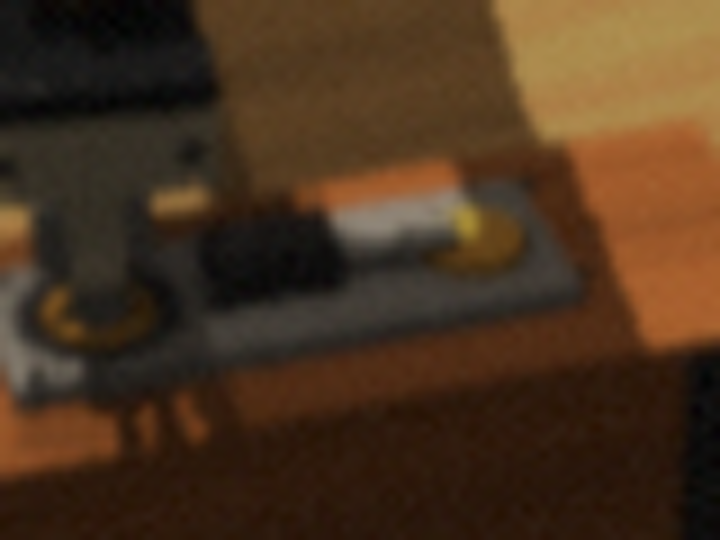

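View pics/top_l.png

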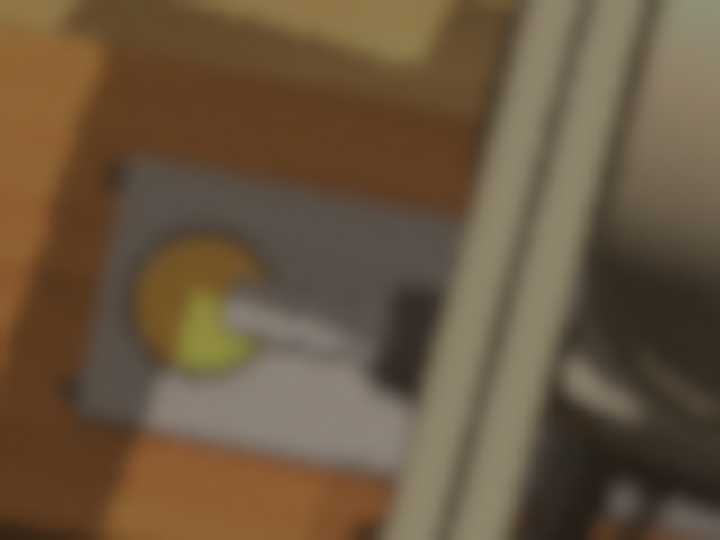

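```bash
python3 - <<'E'
from plant import ticket
print(ticket.close_job())
E
python3 rel.py .5290 -.0834 .133 -12
```

```text
the job is handed in; nothing more can be done
None
the job is handed in; nothing more can be done
```

The disc is seated in the recess, the bar-headed key is fully home and turned to its stop, and the bolt is out over the disc. I handed the job in at about 22.9 s, still gripping the key and holding it turned. No verdict was reported.

- **Disc:** I centred the disc between the fingers with two squeezes at right angles, lowered it into the recess, let go and lifted clear. It looked seated and flat in the later pictures.
- **Key home:** I worked the key past both pins with small turns. It stopped with the tool tip at 0.133 m under about 19 N of push, as predicted from the sizes given.
- **Turn and bolt:** In the last checks the tool had turned about 98° and the wrist moment had climbed to about 0.45 N m, which shows the plug is against its stop. The top picture shows the bolt reaching about 11 mm over the disc. The lock and bolt joints could not be read directly.
- **Hold at hand-in:** The fingers were 9.5 mm apart on the 10 mm head, gripping at 55 N, and the tool was upright within 0.003 rad.
- **Disagreement:** The top and scene cameras differed by 3 to 6 mm in y. I corrected each one against the disc, whose position I knew from the fingers, and the recess and keyway fitted after that.
- **Not checked:** I did not look again at the tag, glass, bottle and round-headed key after the last moves. No unexpected contact forces showed along the way.

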